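Load the blade carrier into the free nest

ROBOT

A 6-joint arm with a two-finger parallel gripper is mounted at the origin on the work surface. World frame = base frame: x ahead of the robot, y to its left, z up, the work surface at z = 0. Lengths are in m, angles in rad, forces in N, time in s.
With the tool pointing down it reaches from about 0.375 to 0.825 m from the base axis. Payload 5.5 kg.
Tool frame: the origin (TCP) lies at the very end of the fingers, on their centre line; the grasp point (between the pads) lies 19 mm behind it; z points along the fingers, y is the line along which they close (so a half turn about z gives the same grasp; the last joint's range is limited). The gripper opens to 85 mm and grips with 20 to 120 N. Pads are 22 mm wide; open, the fingers measure 114 mm over their backs; the gripper's body (76 mm by 85 mm) begins 54 mm behind the grasp point. The pads swing forward as they close: fully open they stand 13 mm farther back than shut.
Start: joints at [-1.259, 0.314, -0.047, 1.21, 0, 1.571], TCP at [0.184, -0.571, 0.231] pointing down, gripper open.
Joint ranges: [-2.67, 2.67], [-0.69, 1.73], [-1.03, 1.25], [-2.08, 2.16], [-1.42, 1.45], [-3.14, 3.14]. Speed limits (rad/s): [2.39, 2.39, 3.01, 3.14, 3.14, 3.14].

INTERFACE

Orientations are given as a rotation vector (axis times angle).
In Python, from station import bot, viewer gives the robot as it stands.
- The arm moves only by the shell command python3 -m inch 'ROWS'. ROWS is JSON, a list of rows, each a list of 3 entries, a list of its own where there are three numbers: the shift along the world's x, y, z in m, then the turn, a rotation vector about the world's x, y, z in degrees, then the opening, from -1 (shut) to 1 (fully open). In form: [[[tx, ty, tz], [wx, wy, wz], hand], ...]. A call has 1 to 20 rows; each row is the pose to reach, as a shift and turn from the pose commanded when the call began; what a row does not reach only later rows make up. A row lasts 1/12 s, in which the tool goes at most 41.7 mm and 7.16 degrees, less where a joint would pass 70% of its speed; a pose out of reach is approached as far as the arm can. A call with a gripper value outside its range is refused whole. The fingers move at their own pace and stop on an object; the grip force is fixed at half the most. Time passes only in rows, so rows that repeat a pose let the fingers close. It gives the time, the measured TCP pose, the force, the opening and the grip force at its end, in the units of the state.
- bot.sense(): the state, without advancing time (a new reading comes with each control period).
- viewer.capture(name): name is "scene" or "top"; returns the picture (420x560x3 uint8, red, green, blue); there is no depth.
- viewer.camera_model(name): a dict with "mtx" (3x3 intrinsics, pixels), "camera_from_world" (4x4, takes a point from world to camera coordinates). Camera axes: x right, y down, z forward; pixel columns grow to the right and rows downward; lengths in m; the calibration is good to about 2 mm. A picture is of the moment at which its call begins. camera_model takes no time and is no camera call.
- bot.finish_job(): hands the job in; it is judged then, once.
Trained networks look in the newest picture that a camera, given by its name, has taken for a name from the list of things; names that differ only in an ending like _2 or _b are one class to them, and where a whole thing is asked for, a point or a joint stands for the part that bears it (a point fixed in the world has none). Each returns a list of dicts, best first, with "p" (0 to 1); they miss things now and then, are a little off and sometimes report something else, mostly with a low value. They report only what shows in the picture. A call takes as long as a camera call. They do not tell look-alikes from the thing itself.
- viewer.trace(label, camera): "pixels" (420x560 bool, what is visible of it) and "position" ([column, row] in pixels, amid what is visible of it).
- viewer.mark_of(label, camera): "position" ([column, row] in pixels: a listed point, or the origin of a listed thing).
The state is a dict: "time_s": time; "joint_pos": joint angles; "dq": joint speeds; "joint_efforts": joint torques, N m; "eef_pos": TCP position; "ee_rot": TCP orientation; "contact_force": force on the tool from outside, world axes, zero at the start; "torque": the same for the moment, N m; "finger_gap": opening from 0.0 (shut) to 1.0 (fully open); "gripper_force": force on a finger pad.
Only numpy, scipy, OpenCV 4.12 (cv2) and the standard library are available. Lean on these libraries where they do the work, as an engineer would, in place of code of your own. Each camera call takes 0.05 s, during which the arm holds its last target. There are 200 camera calls.

TASK

Load the loose blade carrier into the free nest of the two-nest filing fixture: tuck one end under that nest's steel keeper bar, then level it until it lies flat on the nest floor, and let go. Lower it into place rather than letting it drop, do not disturb the carrier that is already in the other nest, and leave the files and the oil can alone.

Things in the scene. Friction and masses are not known exactly. Their poses are not given: they have to be found in the camera images.
- carrier_mid (a point): The loose carrier, flat on the bench left of the fixture: aluminium plate 104 (x) x 44 (y) x 7 mm thick; amid it an upright dark wooden grip rib 44 (x) x 12 (y), 34 high (41 over all); beside the rib two fixed blade blanks, 3 thick, up to 20 from the middle line. Same when turned half round. 175 to 340 g. Point: its centre, 20.5 above the underside, 20.5 below the rib's top.
- loaded_mid (a point): A carrier of the same shape and size, already seated in one of the two nests (either one, drawn anew each time: compare with nest_1 and nest_2). The point is at its centre, 20.5 mm above its underside. It must stay as it is.
- fixture: The filing fixture: a wooden block fixed to the bench, 176 (x) x 200 (y) mm, walls' tops 22 high, with two parallel nests 110 apart. Each nest is a flat-floored pocket 107 long (x) x 50 wide (y), floor 14 above the bench, walls 8 above that, with a bright steel keeper bar over one end; the two keepers are at opposite ends. Origin: centre of its underside.
- nest_1 (a point): Floor centre of the nest at the fixture's +y side; x along the nest, y across, z up. Keeper at its +x end, overhanging the pocket by 10, underside 12 and top 18 above the floor; the pocket runs on beneath it to the end wall, 53.5 from the point. The other end has only the 8 high wall, also at 53.5. Opening between keeper and that wall: 97, so a level carrier cannot go straight down. Sizes in mm.
- nest_2 (a point): Floor centre of the nest at the fixture's -y side; x along the nest, y across, z up. Keeper at its -x end, overhanging the pocket by 10, underside 12 and top 18 above the floor; the pocket runs on beneath it to the end wall, 53.5 from the point. The other end has only the 8 high wall, also at 53.5. Opening between keeper and that wall: 97, so a level carrier cannot go straight down. Sizes in mm.
- file_a: A flat steel file with a round blue handle, about 245 mm long and 22 high, lying loose beyond the fixture. Bystander; origin under it, x towards its tip.
- file_b: A file like it with a red handle, lying at the right of the fixture. Bystander.
- oil: A small steel oil can, 48 mm across and 75 high, standing at the far left. Bystander; origin at the centre of its underside.
Not all that is in view belongs to the job. Leave any green look-alike of the part that bears carrier_mid alone. Leave any orange look-alike of the part that bears loaded_mid alone.

How it is judged:
At the end, for the whole second after the job is handed in: The loose carrier lies in the free nest: centred within 5 mm each way, seated height within 3 mm, level within 2 degrees, along the nest within 8.5 degrees (so one end is under the keeper), at rest and let go; the other carrier is still seated likewise in its own nest (((x of carrier_mid in the frame of nest_1 between -0.005 and 0.005 m and y of carrier_mid in the frame of nest_1 between -0.005 and 0.005 m and z of carrier_mid in the frame of nest_1 between 0.0175 and 0.0235 m and angle between each of carrier_mid, loaded_mid's own z axis and vertical below 0.035 rad and angle between the x axis of each of carrier_mid, loaded_mid and the x axis of nest_1, either way round below 0.15 rad and x of loaded_mid in the frame of nest_2 between -0.005 and 0.005 m and y of loaded_mid in the frame of nest_2 between -0.005 and 0.005 m and z of loaded_mid in the frame of nest_2 between 0.0175 and 0.0235 m) or (x of carrier_mid in the frame of nest_2 between -0.005 and 0.005 m and y of carrier_mid in the frame of nest_2 between -0.005 and 0.005 m and z of carrier_mid in the frame of nest_2 between 0.0175 and 0.0235 m and angle between each of carrier_mid, loaded_mid's own z axis and vertical below 0.035 rad and angle between the x axis of each of carrier_mid, loaded_mid and the x axis of nest_1, either way round below 0.15 rad and x of loaded_mid in the frame of nest_1 between -0.005 and 0.005 m and y of loaded_mid in the frame of nest_1 between -0.005 and 0.005 m and z of loaded_mid in the frame of nest_1 between 0.0175 and 0.0235 m)) and linear speed of carrier below 0.01 m/s and contact force between the fingers and carrier below 0.05 N); the robot touches nothing.
It fails at once if the loaded carrier is disturbed (moved more than 6 mm) (distance of loaded_mid from where it was at the start of the episode above 0.006 m).
It fails at once if the loose carrier is dropped (moves faster than 0.35 m/s with no finger on it) (contact force between the fingers and carrier below 0.02 N and linear speed of carrier above 0.35 m/s).
It fails at once if a bystander is moved more than 20 mm (distance of any of file_a, file_b, oil from where it was at the start of the episode above 0.02 m).
It also fails if it takes over 40 s, if anything falls off the work surface, if the arm or the gripper's body presses on something with over 40 N, if the wrist force passes 120 N, or if a joint passes its speed limit or range.

## Working session

There is one attempt and no reset: what is moved stays moved. The work goes in short steps, Python scripts to look and compute and a shell command to move; the robot and the scene stay as the last step left them, time stands still between calls to the robot, and variables do not carry over. Pictures are saved under pics/ and viewed, at most 10 in all, crops included, and the job is handed in when it is done.

```bash
mkdir -p pics
cat > h.py <<'E'
import numpy as np, cv2
from station import bot, viewer
def ray(cam,px,z):
    m=viewer.camera_model(cam);K=np.array(m["mtx"]);T=np.array(m["camera_from_world"])
    d=T[:3,:3].T@np.linalg.inv(K)@[px[0],px[1],1];c=-T[:3,:3].T@T[:3,3]
    return c+d*(z-c[2])/d[2]
def proj(cam,P):
    m=viewer.camera_model(cam);K=np.array(m["mtx"]);T=np.array(m["camera_from_world"])
    q=K@(T[:3,:3]@np.array(P)+T[:3,3]);return q[:2]/q[2]
def tri(pa,pb):
    A=[];b=[]
    for cam,px in(("scene",pa),("top",pb)):
        m=viewer.camera_model(cam);P=np.array(m["mtx"])@np.array(m["camera_from_world"])[:3]
        for i in(0,1):
            r=px[i]*P[2]-P[i];A.append(r[:3]);b.append(-r[3])
    return np.linalg.lstsq(np.array(A),np.array(b),rcond=None)[0]
E
python3 - <<'E'
from h import *
ims=[]
for c in("scene","top"):
    im=viewer.capture(c)[:,:,::-1].copy();cv2.imwrite(f"pics/{c}0.png",im)
    for n,z in(("carrier_mid",.0205),("loaded_mid",.0345),("nest_1",.014),("nest_2",.014),("fixture",0),("oil",0)):
        for r in viewer.mark_of(n,c)[:3]:
            print(c,n,round(r["p"],2),np.round(r["position"],1),np.round(ray(c,r["position"],z),4))
    print(c,np.round(ray(c,(280,210),0),2))
print(bot.sense())
E
```

```text
scene carrier_mid 0.83 [386.6 209. ] [0.547  0.2561 0.0205]
scene carrier_mid 0.74 [382.6 253.2] [0.6859 0.2417 0.0205]
scene carrier_mid 0.71 [228.6 201.8] [ 0.5715 -0.1732  0.0205]
scene loaded_mid 0.69 [249.6 189.6] [ 0.534  -0.1201  0.0345]
scene loaded_mid 0.67 [314. 199.] [0.546  0.058  0.0345]
scene nest_1 0.91 [245.7 195.3] [ 0.5395 -0.1314  0.014 ]
scene nest_1 0.82 [209.3 203.3] [ 0.5778 -0.2263  0.014 ]
scene nest_2 0.91 [245.7 195.3] [ 0.5395 -0.1314  0.014 ]
scene nest_2 0.82 [209.3 203.3] [ 0.5778 -0.2263  0.014 ]
scene fixture 0.92 [229.1 200.7] [ 0.5531 -0.1771  0.    ]
scene oil 0.62 [450.6 283.4] [0.741  0.4113 0.    ]
scene [ 0.57 -0.03  0.  ]
top carrier_mid 0.92 [160.4 203.2] [0.6842 0.2473 0.0205]
top carrier_mid 0.67 [157.8 264.4] [0.5413 0.2531 0.0205]
top loaded_mid 0.86 [317.6 260.1] [ 0.5412 -0.116   0.0345]
top loaded_mid 0.71 [245.4 261.8] [0.5416 0.0502 0.0345]
top nest_1 0.91 [318.5 261.8] [ 0.5378 -0.1199  0.014 ]
top nest_1 0.83 [365.1 248.9] [ 0.5652 -0.2309  0.014 ]
top nest_1 0.54 [341.8 254.6] [ 0.5532 -0.1753  0.014 ]
top nest_2 0.91 [318.5 261.8
[... 256 characters left out ...]
6 -0.03  0.  ]
{'time_s': 0.7, 'joint_pos': array([-1.25899075e+00,  3.13454137e-01, -4.71175561e-02,  1.21019516e+00,
        3.33806789e-05,  1.57080607e+00]), 'dq': array([ 0.00030533,  0.00050844,  0.00219015,  0.00034923, -0.00118106,
       -0.00042177]), 'joint_efforts': array([-1.83758340e-03, -5.39285052e+01,  3.39986444e+01,  1.30858054e-03,
       -1.11413208e-04, -3.12810300e-05]), 'eef_pos': array([ 0.18407424, -0.57105647,  0.2313193 ]), 'ee_rot': array([3.10346938e+00, 4.87782544e-01, 5.89874465e-05]), 'contact_force': array([ 0.18993767, -0.48019017, -0.00517266]), 'torque': array([-0.02657987,  0.02392554,  0.0419333 ]), 'gripper_force': 0.0, 'finger_gap': 1.000231510644651}
```

View pics/scene0.png

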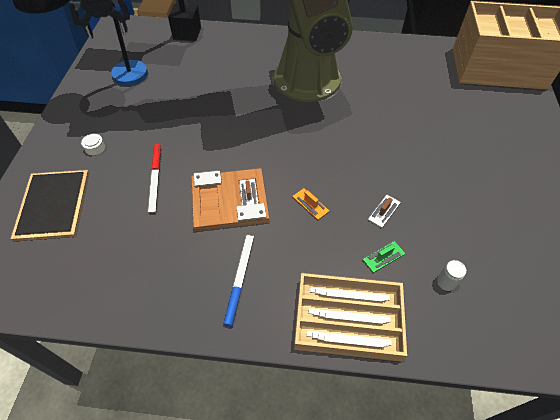

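View pics/top0.png

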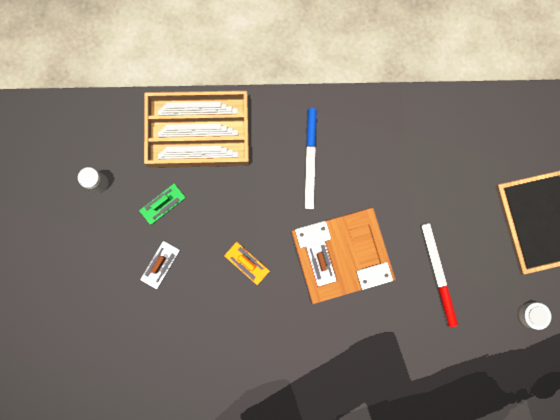

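Scene shows the loose carrier (silver/brown) at scene (385,210), top (159,265). In the top view the loaded carrier is in the left nest, nest_1, at (320,262). The free nest is nest_2 at (365,248), with its keeper on the near side at (375,276). I'll refine poses by silhouette fit.

```bash
cat > fit.py <<'E'
from h import *
from scipy.optimize import minimize
def box(x0,x1,y0,y1,z0,z1): return np.array([[x,y,z] for x in(x0,x1) for y in(y0,y1) for z in(z0,z1)])
CAR=[box(-.052,.052,-.022,.022,0,.007),box(-.022,.022,-.006,.006,.007,.041)]
FIX=[box(-.088,.088,-.1,.1,0,.022),box(.0435,.075,.03,.08,.026,.032)]
FIX=FIX[:1]
S=8
def sil(cam,parts,p,z):
    c,s=np.cos(p[2]),np.sin(p[2]);R=np.array([[c,-s,0],[s,c,0],[0,0,1]])
    im=np.zeros((420,560),np.uint8)
    for b in parts:
        q=np.array([proj(cam,R@v+[p[0],p[1],z]) for v in b])
        cv2.fillConvexPoly(im,np.round(cv2.convexHull(np.float32(q))*256).astype(np.int32),255,cv2.LINE_AA,8)
    return im/255.
def fit(masks,parts,p0,z=0):
    f=lambda p:sum(np.abs(sil(c,parts,p,z)-m).sum()/m.sum() for c,m in masks.items())
    best=minimize(f,p0,method="Nelder-Mead",options=dict(initial_simplex=np.array(p0)+np.array([[0,0,0],[.008,0,0],[0,.008,0],[0,0,.15]]),xatol=1e-5,fatol=1e-5))
    return best.x,best.fun
E
python3 - <<'E'
from fit import *
def near(n,c,P):
    t=proj(c,P);r=min(viewer.trace(n,c),key=lambda r:np.hypot(*(np.array(r["position"])-t)));print(n,c,r["p"],np.round(r["position"]),r["pixels"].sum());return r["pixels"].astype(float)
for n,P,parts,p0 in(("carrier_mid",[.544,.2545,.02],CAR,[.544,.2545,-.57]),("fixture",[.552,-.176,.02],FIX,[.552,-.176,.24])):
    M={c:near(n,c,P) for c in("scene","top")}
    if n=="fixture": M={c:cv2.morphologyEx(m,cv2.MORPH_CLOSE,np.ones((25,25))) for c,m in M.items()}
    print(n,"both",fit(M,parts,p0))
    for c in M: print(c,fit({c:M[c]},parts,p0))
a=cv2.imread("pics/top0.png");b=cv2.imread("pics/scene0.png")
cv2.imwrite("pics/crops.png",np.vstack([np.hstack([cv2.resize(i[y:y+60,x:x+80],(400,300),interpolation=cv2.INTER_CUBIC) for i,x,y in r]) for r in([(a,120,235),(b,345,180)],[(a,320,222),(b,190,165)])]))
E
```

```text
carrier_mid scene 0.79 [383. 213.] 540
carrier_mid top 0.87 [158. 266.] 808Traceback (most recent call last):
  File "<stdin>", line 7, in <module>
  File "fit.py", line 17, in fit
    best=minimize(f,p0,method="Nelder-Mead",options=dict(initial_simplex=np.array(p0)+np.array([[0,0,0],[.008,0,0],[0,.008,0],[0,0,.15]]),xatol=1e-5,fatol=1e-5))
    res = _minimize_neldermead(fun, x0, args, callback, bounds=bounds,
                               **options)
    fxr = func(xr)
    fx = function(np.copy(x), *(wrapper_args + args))
  File "fit.py", line 16, in <lambda>
    f=lambda p:sum(np.abs(sil(c,parts,p,z)-m).sum()/m.sum() for c,m in masks.items())
               ~~~^^^^^^^^^^^^^^^^^^^^^^^^^^^^^^^^^^^^^^^^^^^^^^^^^^^^^^^^^^^^^^^^^^^
  File "fit.py", line 16, in <genexpr>
    f=lambda p:sum(np.abs(sil(c,parts,p,z)-m).sum()/m.sum() for c,m in masks.items())
                          ~~~^^^^^^^^^^^^^
  File "fit.py", line 12, in sil
    q=np.array([proj(cam,R@v+[p[0],p[1],z]) for v in b])
                ~~~~^^^^^^^^^^^^^^^^^^^^^^^
  File "h.py", line 8, in proj
    m=viewer.camera_model(cam);K=np.array(m["mtx"]);T=np.array(m["camera_from_world"])
ValueError: time passes only in moves, steps and waits
```

```bash
sed -i 's/viewer.camera_model(cam)/CM[cam]/' h.py; sed -i '2a CM={c:viewer.camera_model(c) for c in("scene","top")}' h.py
cat > m.py <<'E'
from fit import *
def near(n,c,P):
    t=proj(c,P);r=min(viewer.trace(n,c),key=lambda r:np.hypot(*(np.array(r["position"])-t)));print(n,c,r["p"],np.round(r["position"]),r["pixels"].sum());return r["pixels"].astype(float)
E
python3 - <<'E'
from m import *
for n,P,parts,p0 in(("carrier_mid",[.544,.2545,.02],CAR,[.544,.2545,-.57]),("fixture",[.552,-.176,.02],FIX,[.552,-.176,.24])):
    M={c:near(n,c,P) for c in("scene","top")}
    if n=="fixture": M={c:cv2.morphologyEx(m,cv2.MORPH_CLOSE,np.ones((25,25))) for c,m in M.items()}
    print(n,"both",fit(M,parts,p0))
    for c in M: print(c,fit({c:M[c]},parts,p0))
a=cv2.imread("pics/top0.png");b=cv2.imread("pics/scene0.png")
cv2.imwrite("pics/crops.png",np.vstack([np.hstack([cv2.resize(i[y:y+60,x:x+80],(400,300),interpolation=cv2.INTER_CUBIC) for i,x,y in r]) for r in([(a,120,235),(b,345,180)],[(a,320,222),(b,190,165)])]))
E
```

```text
carrier_mid scene 0.79 [383. 213.] 540
carrier_mid top 0.87 [158. 266.] 808
carrier_mid both (array([ 0.54124948,  0.25245542, -0.54238884]), np.float64(0.2967295095522624))
scene (array([ 0.54123156,  0.2522529 , -0.54213262]), np.float64(0.11243282498184458))
top (array([ 0.54174495,  0.25217572, -0.57348618]), np.float64(0.18184333139196274))
fixture scene 0.94 [225. 201.] 3743
fixture top 0.7 [345. 252.] 5565
fixture both (array([ 0.55074873, -0.17635737,  0.24667441]), np.float64(0.09624803918692959))
scene (array([ 0.55000208, -0.17690953,  0.23710076]), np.float64(0.04457624057863572))
top (array([ 0.55174257, -0.1758214 ,  0.24819797]), np.float64(0.04917862341443127))
```

View pics/crops.png

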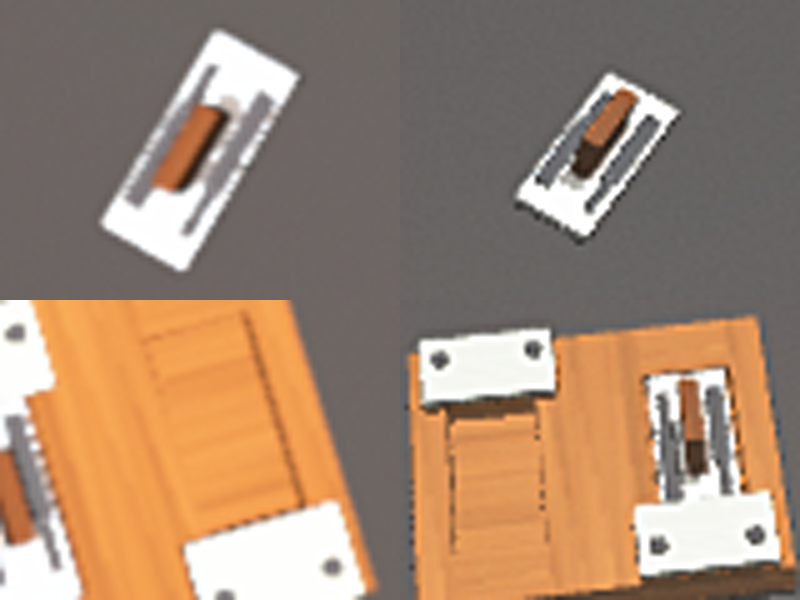

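Crops: the loose carrier has low blades beside an upright rib and yaw about -31° (plate corners at crop (215,30) and (100,225)). The lower crops show nest_2 empty, with its keeper at the near end. Moving above the carrier.

```bash
python3 -m inch '[[[0.27,0.37,0],[0,0,-25],1],[[0.27,0.37,0],[0,0,-25],1],[[0.27,0.37,0],[0,0,-25],1],[[0.27,0.37,0],[0,0,-25],1],[[0.27,0.37,0],[0,0,-25],1],[[0.27,0.37,0],[0,0,-25],1],[[0.27,0.37,0],[0,0,-25],1],[[0.27,0.37,0],[0,0,-25],1],[[0.27,0.37,0],[0,0,-25],1],[[0.27,0.37,0],[0,0,-25],1],[[0.357,0.823,-0.1],[0,0,-49],1],[[0.357,0.823,-0.1],[0,0,-49],1],[[0.357,0.823,-0.1],[0,0,-49],1],[[0.357,0.823,-0.1],[0,0,-49],1],[[0.357,0.823,-0.1],[0,0,-49],1],[[0.357,0.823,-0.1],[0,0,-49],1],[[0.357,0.823,-0.1],[0,0,-49],1],[[0.357,0.823,-0.1],[0,0,-49],1],[[0.357,0.823,-0.1],[0,0,-49],1],[[0.357,0.823,-0.1],[0,0,-49],1]]'
```

```text
time_s: 2.67
eef_pos: [0.3698, -0.1861, 0.1712]
ee_rot: [-3.011, 0.76, -0.013]
contact_force: [0.8, 0.4, 0.1]
finger_gap: 0.997
gripper_force: 0.0
```

```bash
python3 -m inch '[[[0.171,0.438,-0.04],[0,0,-2.5],1],[[0.171,0.438,-0.04],[0,0,-2.5],1],[[0.171,0.438,-0.04],[0,0,-2.5],1],[[0.171,0.438,-0.04],[0,0,-2.5],1],[[0.171,0.438,-0.04],[0,0,-2.5],1],[[0.171,0.438,-0.04],[0,0,-2.5],1],[[0.171,0.438,-0.04],[0,0,-2.5],1],[[0.171,0.438,-0.04],[0,0,-2.5],1],[[0.171,0.438,-0.04],[0,0,-2.5],1],[[0.171,0.438,-0.04],[0,0,-2.5],1],[[0.171,0.438,-0.04],[0,0,-2.5],1],[[0.171,0.438,-0.04],[0,0,-2.5],1],[[0.171,0.438,-0.04],[0,0,-2.5],1],[[0.171,0.438,-0.04],[0,0,-2.5],1],[[0.171,0.438,-0.04],[0,0,-2.5],1],[[0.171,0.438,-0.04],[0,0,-2.5],1]]'
cat > s.py <<'E'
from h import *
from scipy.spatial.transform import Rotation as R
s=bot.sense();M=R.from_rotvec(s["ee_rot"]).as_matrix()
print(s["time_s"],"pos",np.round(s["eef_pos"],4),"xyaw",round(np.degrees(np.arctan2(M[1,0],M[0,0])),2),"toolz",np.round(M[:,2],3),"F",np.round(s["contact_force"],1),"T",np.round(s["torque"],2),"gap",round(s["finger_gap"],3),s["gripper_force"],"q",np.round(s["joint_pos"],2))
E
python3 s.py
```

```text
time_s: 4.0
eef_pos: [0.3357, -0.1541, 0.1403]
ee_rot: [-2.976, 0.752, -0.025]
contact_force: [-0.0, 0.0, -0.3]
finger_gap: 0.999
gripper_force: 0.0
4.0 pos [ 0.3357 -0.1541  0.1403] xyaw -28.36 toolz [ 0.033  0.065 -0.997] F [-0.   0.  -0.3] T [-0.07 -0.   -0.  ] gap 0.999 0.0 q [-0.5  -0.06 -0.69  0.94  0.07  3.14]
```

The wrist joint hit its limit at this half-turn, so I'll fix the tilt first and then use the other grasp yaw (149°).

```bash
python3 -m inch '[[[0.1,0.03,0.03],[-3.7,1.9,0],1],[[0.1,0.03,0.03],[-3.7,1.9,0],1],[[0.1,0.03,0.03],[-3.7,1.9,0],1],[[0.1,0.03,0.03],[-3.7,1.9,0],1],[[0.1,0.03,0.03],[-3.7,1.9,0],1],[[0.1,0.03,0.03],[-3.7,1.9,0],1]]'; python3 s.py
```

```text
time_s: 4.5
eef_pos: [0.4078, -0.1806, 0.1699]
ee_rot: [-3.029, 0.683, -0.01]
contact_force: [0.3, -0.8, 0.1]
finger_gap: 0.999
gripper_force: 0.0
4.5 pos [ 0.4078 -0.1806  0.1699] xyaw -25.4 toolz [ 0.014  0.034 -0.999] F [ 0.3 -0.8  0.1] T [-0.01  0.07  0.05] gap 0.999 0.0 q [-0.44  0.06 -0.5   1.01  0.04  3.14]
```

```bash
python3 -m inch '[[[0.06,0,0],[0,0,20],1],[[0.06,0,0],[0,0,20],1],[[0.06,0,0],[0,0,30],1],[[0.13,0.43,0],[0,0,140],1],[[0.13,0.43,0],[0,0,140],1],[[0.13,0.43,0],[0,0,140],1],[[0.13,0.43,0],[0,0,140],1],[[0.13,0.43,0],[0,0,140],1],[[0.13,0.43,0],[0,0,140],1],[[0.13,0.43,0],[0,0,140],1],[[0.13,0.43,0],[0,0,140],1],[[0.13,0.43,0],[0,0,140],1],[[0.13,0.43,0],[0,0,140],1],[[0.13,0.43,0],[0,0,140],1],[[0.13,0.43,0],[0,0,140],1],[[0.13,0.43,0],[0,0,140],1],[[0.13,0.43,0],[0,0,140],1],[[0.13,0.43,0],[0,0,140],1],[[0.13,0.43,0],[0,0,140],1],[[0.13,0.43,0],[0,0,140],1]]'; python3 s.py
```

```text
time_s: 6.17
eef_pos: [0.5367, 0.2485, 0.1696]
ee_rot: [-1.679, -2.631, 0.052]
contact_force: [-0.3, -1.1, -0.3]
finger_gap: 0.999
gripper_force: 0.0
6.1667 pos [0.5367 0.2485 0.1696] xyaw 114.92 toolz [-0.035 -0.017 -0.999] F [-0.3 -1.1 -0.3] T [ 0.05 -0.02  0.01] gap 0.999 0.0 q [ 0.43  0.36 -0.12  1.12 -0.    1.57]
```

```bash
cat > g.py <<'E'
# goal: yaw(deg of tool x), tilt about the tool's horizontal y line; position -> move numbers
import sys
from h import *
from scipy.spatial.transform import Rotation as R
def togo(pos,yaw,tilt=0,ref=None):
    s=bot.sense();D=R.from_rotvec([np.pi,0,0])
    G=R.from_euler("z",yaw,degrees=True)*R.from_euler("y",tilt,degrees=True)*D
    t=(G*R.from_rotvec(s["ee_rot"]).inv()).as_rotvec(degrees=True)
    print("shift",np.round(np.array(pos)-s["eef_pos"],4),"turn",np.round(t,2))
if __name__=="__main__": a=list(map(float,sys.argv[1:])); togo(a[:3],*a[3:])
E
python3 g.py .5414 .2523 .10 149
```

```text
shift [ 0.0047  0.0038 -0.0696] turn [ 1.55 -1.63 34.08]
```

```bash
python3 -m inch '[[[0.0047,0.0038,-0.07],[1.55,-1.63,34],1],[[0.0047,0.0038,-0.07],[1.55,-1.63,34],1],[[0.0047,0.0038,-0.07],[1.55,-1.63,34],1],[[0.0047,0.0038,-0.07],[1.55,-1.63,34],1],[[0.0047,0.0038,-0.07],[1.55,-1.63,34],1],[[0.0047,0.0038,-0.07],[1.55,-1.63,34],1],[[0.0047,0.0038,-0.07],[1.55,-1.63,34],1],[[0.0047,0.0038,-0.07],[1.55,-1.63,34],1]]'; python3 s.py; python3 g.py .5414 .2523 .016 149
python3 - <<'E'
from h import *
a=viewer.capture("top")[:,:,::-1];b=viewer.capture("scene")[:,:,::-1]
cv2.imwrite("pics/pre.png",np.hstack([cv2.resize(i[y:y+90,x:x+80],(400,450),interpolation=cv2.INTER_CUBIC) for i,x,y in((a,120,220),(b,345,150))]))
E
```

```text
time_s: 6.83
eef_pos: [0.5423, 0.2526, 0.1002]
ee_rot: [-0.854, -3.023, -0.002]
contact_force: [0.2, 0.2, 0.2]
finger_gap: 0.999
gripper_force: 0.0
6.8333 pos [0.5423 0.2526 0.1002] xyaw 148.44 toolz [ 0.     0.001 -1.   ] F [0.2 0.2 0.2] T [-0.03 -0.02  0.03] gap 0.999 0.0 q [ 0.44  0.39 -0.25  0.93  0.    0.99]
shift [-0.0009 -0.0003 -0.0842] turn [-0.09  0.01  0.56]
```

View pics/pre.png

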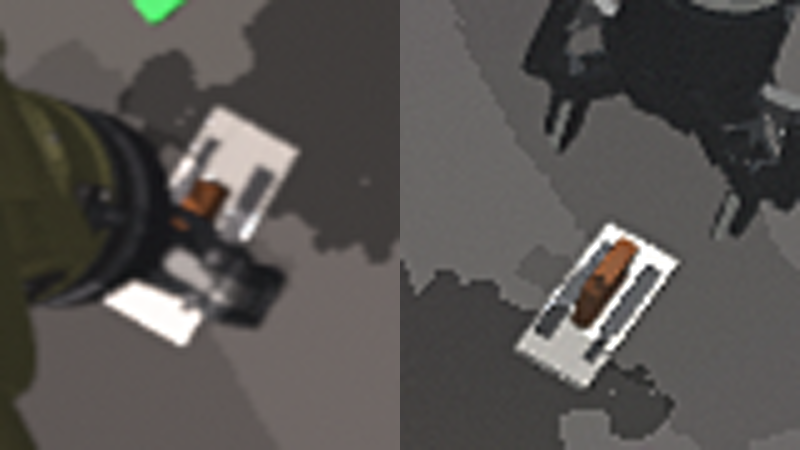

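The open fingers straddle the rib in both views (scene crop: fingers at (565,140) and (735,220), rib at (605,285)). Descending and gripping.

```bash
python3 -m inch '[[[-0.001,-0.0003,-0.04],[0,0,0.5],1],[[-0.001,-0.0003,-0.07],[0,0,0.5],1],[[-0.001,-0.0003,-0.084],[0,0,0.5],1],[[-0.001,-0.0003,-0.084],[0,0,0.5],1],[[-0.001,-0.0003,-0.084],[0,0,0.5],1],[[-0.001,-0.0003,-0.084],[0,0,0.5],-1],[[-0.001,-0.0003,-0.084],[0,0,0.5],-1],[[-0.001,-0.0003,-0.084],[0,0,0.5],-1],[[-0.001,-0.0003,-0.084],[0,0,0.5],-1],[[-0.001,-0.0003,-0.084],[0,0,0.5],-1],[[-0.001,-0.0003,-0.084],[0,0,0.5],-1],[[-0.001,-0.0003,-0.084],[0,0,0.5],-1],[[-0.001,-0.0003,-0.084],[0,0,0.5],-1],[[-0.001,-0.0003,-0.084],[0,0,0.5],-1],[[-0.001,-0.0003,-0.084],[0,0,0.5],-1]]'; python3 s.py
```

```text
time_s: 8.18
eef_pos: [0.5421, 0.2529, 0.0168]
ee_rot: [0.837, 3.027, 0.004]
contact_force: [-0.2, -0.1, 5.9]
finger_gap: 0.13
gripper_force: 60.2
8.1833 pos [0.5421 0.2529 0.0168] xyaw 149.09 toolz [ 0.002  0.002 -1.   ] F [-0.2 -0.1  5.9] T [-0.14  0.21 -0.04] gap 0.13 60.17138063907623 q [ 0.44  0.47 -0.34  0.76  0.    0.98]
```

Gripped: gap about 11 mm and 60 N. Lift, then carry to above nest_2, approaching with yaw 194°.

```bash
python3 -m inch '[[[0,0,0.02],[0,0,0],-1],[[0,0,0.05],[0,0,0],-1],[[0,0,0.09],[0,0,0],-1],[[0,0,0.12],[0,0,0],-1],[[0,0,0.14],[0,0,0],-1],[[0.033,-0.483,0.14],[0,0,45],-1],[[0.033,-0.483,0.14],[0,0,45],-1],[[0.033,-0.483,0.14],[0,0,45],-1],[[0.033,-0.483,0.14],[0,0,45],-1],[[0.033,-0.483,0.14],[0,0,45],-1],[[0.033,-0.483,0.14],[0,0,45],-1],[[0.033,-0.483,0.14],[0,0,45],-1],[[0.033,-0.483,0.14],[0,0,45],-1],[[0.033,-0.483,0.14],[0,0,45],-1],[[0.033,-0.483,0.14],[0,0,45],-1],[[0.033,-0.483,0.14],[0,0,45],-1],[[0.033,-0.483,0.14],[0,0,45],-1],[[0.033,-0.483,0.14],[0,0,45],-1],[[0.033,-0.483,0.14],[0,0,45],-1],[[0.033,-0.483,0.14],[0,0,45],-1]]'; python3 s.py
python3 - <<'E'
from m import *
from scipy.spatial.transform import Rotation as R
c,s=np.cos(np.radians(14)),np.sin(np.radians(14));n=np.array([.5642,-.2299]);p=n+.0113*np.array([c,s]);print(p)
from g import togo
togo([*p,.0795],194,10)
b=viewer.capture("scene")[:,:,::-1];cv2.imwrite("pics/hold.png",cv2.resize(b[110:260,130:330],(800,600),interpolation=cv2.INTER_CUBIC))
E
```

```text
time_s: 9.85
eef_pos: [0.5738, -0.2302, 0.1551]
ee_rot: [0.383, -3.116, -0.005]
contact_force: [-0.7, 0.2, -1.9]
finger_gap: 0.124
gripper_force: 59.9
9.85 pos [ 0.5738 -0.2302  0.1551] xyaw -165.97 toolz [-0.003  0.003 -1.   ] F [-0.7  0.2 -1.9] T [ 0.01  0.02 -0.01] gap 0.124 59.93367075920105 q [-0.38  0.39 -0.12  1.07  0.   -0.63]
[ 0.57516434 -0.22716628]
shift [ 0.0014  0.003  -0.0756] turn [ 2.24 -9.86 -0.05]
```

View pics/hold.png

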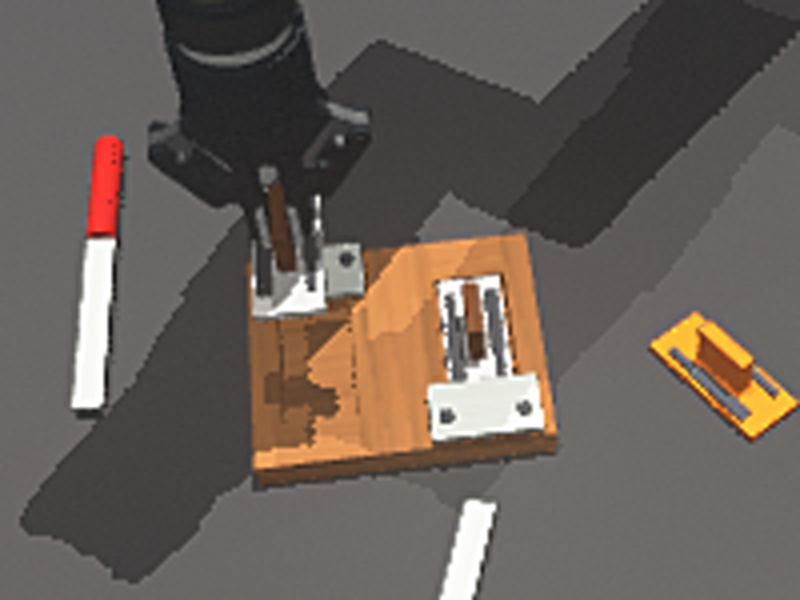

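Held carrier is level over nest_2 in the scene crop: plate far edge around (255–325, 315), keeper at (345,265). The other carrier is untouched. Checking its offset in the grip from the far edge.

Run:
```python
from h import *
t=np.array([.5738,-.2302]);y=np.radians(14.03);ex=np.array([np.cos(y),np.sin(y)]);ey=np.array([-ex[1],ex[0]])
for px in((255,318),(325,311)):
    p=ray("scene",(130+px[0]/4,110+px[1]/4),.1383)[:2]-t;print(np.round([p@ex,p@ey],4))
im=cv2.imread("pics/hold.png")
for lx,z in((.052,.1383),(.052,.1453)):
  for ly in(-.022,.022):
    q=proj("scene",[*(t+lx*ex+ly*ey),z]);print(lx,ly,z,np.round((q-[130,110])*4))
# nest check: predicted opening corners (wall tops z=.022)
n=np.array([.5642,-.2299])
for lx in(.0535,-.0435):
  for ly in(-.025,.025): print("nest",lx,ly,np.round((proj("scene",[*(n+lx*ex+ly*ey),.022])-[190,165])*5+[400,300]))
  for ly in(-.025,.025): print("nest top",lx,ly,np.round((proj("top",[*(n+lx*ex+ly*ey),.022])-[320,222])*5+[0,300]))
```

```text
[ 0.0503 -0.0203]
[0.0504 0.0222]
0.052 -0.022 0.1383 [252. 321.]
0.052 0.022 0.1383 [325. 313.]
0.052 -0.022 0.1453 [250. 313.]
0.052 0.022 0.1453 [323. 306.]
nest 0.0535 -0.025 [450. 547.]
nest 0.0535 0.025 [544. 537.]
nest top 0.0535 -0.025 [245. 312.]
nest top 0.0535 0.025 [143. 340.]
nest -0.0435 -0.025 [445. 405.]
nest -0.0435 0.025 [535. 396.]
nest top -0.0435 -0.025 [304. 511.]
nest top -0.0435 0.025 [202. 540.]
```

```bash
python3 -m inch '[[[0.0014,0.003,-0.02],[1.2,-5,0],-1],[[0.0014,0.003,-0.045],[2.25,-9.9,0],-1],[[0.0014,0.003,-0.07],[2.25,-9.9,0],-1],[[0.0014,0.003,-0.076],[2.25,-9.9,0],-1],[[0.0014,0.003,-0.076],[2.25,-9.9,0],-1],[[0.0014,0.003,-0.076],[2.25,-9.9,0],-1],[[0.0014,0.003,-0.076],[2.25,-9.9,0],-1]]'; python3 s.py; python3 g.py .5752 -.2272 .042 194 10
```

```text
time_s: 10.48
eef_pos: [0.5787, -0.2275, 0.0824]
ee_rot: [-0.366, 2.94, 0.027]
contact_force: [1.4, -0.7, -3.2]
finger_gap: 0.123
gripper_force: 59.9
10.4833 pos [ 0.5787 -0.2275  0.0824] xyaw -165.79 toolz [ 0.174  0.04  -0.984] F [ 1.4 -0.7 -3.2] T [-0.04  0.26 -0.02] gap 0.123 59.907676577568054 q [-0.43  0.34 -0.38  0.7   0.11 -0.67]
shift [-0.0035  0.0003 -0.0404] turn [ 0.17  0.34 -0.17]
```

```bash
python3 -m inch '[[[0,0,0],[0,0,0],-1],[[0,0,0],[0,0,0],-1],[[0,0,0],[0,0,0],-1]]' >/dev/null; python3 s.py; python3 g.py .5752 -.2272 .042 194 10
```

```text
10.7333 pos [ 0.5771 -0.2276  0.0812] xyaw -165.86 toolz [ 0.172  0.04  -0.984] F [-0.4  0.4 -3.9] T [-0.08  0.31  0.02] gap 0.125 59.908427596092224 q [-0.43  0.34 -0.39  0.7   0.11 -0.67]
shift [-0.0019  0.0004 -0.0392] turn [ 0.12  0.24 -0.11]
```

```bash
python3 -m inch '[[[-0.002,0.0004,-0.01],[0,0,0],-1],[[-0.002,0.0004,-0.02],[0,0,0],-1],[[-0.002,0.0004,-0.028],[0,0,0],-1],[[-0.002,0.0004,-0.034],[0,0,0],-1],[[-0.002,0.0004,-0.038],[0,0,0],-1],[[-0.002,0.0004,-0.038],[0,0,0],-1],[[-0.002,0.0004,-0.038],[0,0,0],-1],[[-0.002,0.0004,-0.038],[0,0,0],-1]]' >/dev/null; python3 s.py; python3 g.py .5616 -.2306 .0416 194 10
python3 - <<'E'
from h import *
b=viewer.capture("scene")[:,:,::-1];cv2.imwrite("pics/tilt.png",cv2.resize(b[140:240,180:290],(770,600),interpolation=cv2.INTER_CUBIC))
E
```

```text
11.4 pos [ 0.5744 -0.2271  0.0425] xyaw -165.89 toolz [ 0.172  0.041 -0.984] F [-0.3  1.  -2.8] T [-0.1   0.26 -0.  ] gap 0.122 60.075191259384155 q [-0.44  0.38 -0.43  0.62  0.11 -0.67]
shift [-0.0128 -0.0035 -0.0009] turn [ 0.1   0.18 -0.09]
```

View pics/tilt.png

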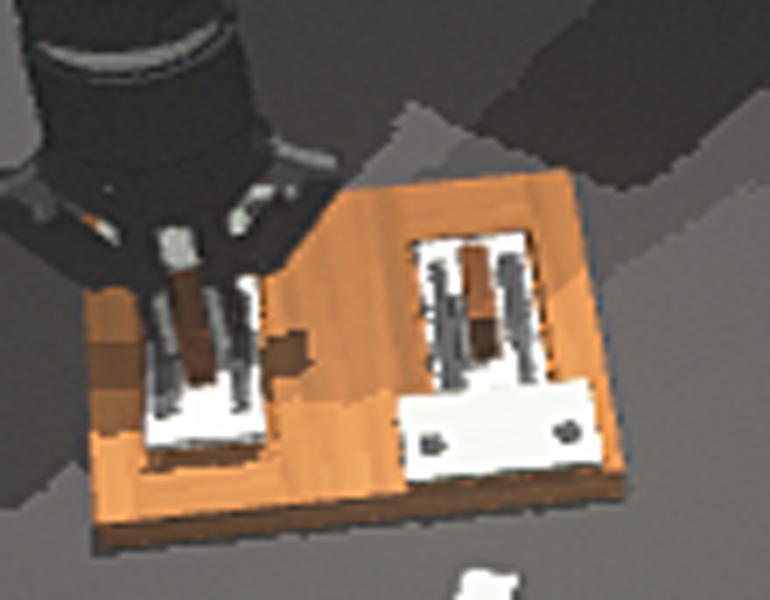

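Carrier is tilted with its near end low in the nest pocket and its far edge (150–265, 440) above the far wall; no contact. Slide under the keeper.

```bash
python3 -m inch '[[[0,0,-0.0012],[0,0,0],-1],[[0,0,-0.0012],[0,0,0],-1],[[-0.002,-0.0005,-0.0012],[0,0,0],-1],[[-0.004,-0.0011,-0.0012],[0,0,0],-1],[[-0.006,-0.0016,-0.0012],[0,0,0],-1],[[-0.008,-0.0022,-0.0012],[0,0,0],-1],[[-0.010,-0.0027,-0.0012],[0,0,0],-1],[[-0.012,-0.0033,-0.0012],[0,0,0],-1],[[-0.012,-0.0033,-0.0012],[0,0,0],-1],[[-0.012,-0.0033,-0.0012],[0,0,0],-1],[[-0.012,-0.0033,-0.0012],[0,0,0],-1]]' >/dev/null; python3 s.py; python3 g.py .5642 -.2299 .0330 194 0
```

```text
12.3667 pos [ 0.5621 -0.2303  0.0411] xyaw -165.89 toolz [ 0.171  0.041 -0.984] F [ 0.1 -0.7 -2.8] T [-0.04  0.21  0.01] gap 0.127 59.901695251464844 q [-0.45  0.37 -0.46  0.61  0.11 -0.69]
shift [ 0.0021  0.0004 -0.0081] turn [-2.33  9.86 -0.1 ]
```

```bash
python3 -m inch '[[[0.0004,0.0001,-0.0013],[-0.35,1.5,0],-1],[[0.0007,0.0002,-0.0026],[-0.7,3,0],-1],[[0.0011,0.0002,-0.0039],[-1.05,4.5,0],-1],[[0.0014,0.0003,-0.005],[-1.4,5.9,0],-1],[[0.0014,0.0003,-0.005],[-1.4,5.9,0],-1],[[0.0014,0.0003,-0.005],[-1.4,5.9,0],-1]]' >/dev/null; python3 s.py; python3 g.py .5643 -.2299 .0330 194 0
```

```text
12.8667 pos [ 0.5638 -0.2299  0.0358] xyaw -165.87 toolz [ 0.069  0.017 -0.997] F [-0.2  0.8 -3.6] T [-0.09  0.11 -0.03] gap 0.13 59.91555154323578 q [-0.41  0.43 -0.36  0.73  0.04 -0.66]
shift [ 0.0005 -0.     -0.0028] turn [-0.95  3.98 -0.12]
```

```bash
python3 -m inch '[[[0.0002,0,-0.001],[-0.3,1.3,0],-1],[[0.0003,0,-0.0019],[-0.6,2.6,0],-1],[[0.0005,0,-0.0028],[-0.95,4,-0.1],-1],[[0.0005,0,-0.0028],[-0.95,4,-0.1],-1],[[0.0005,0,-0.0028],[-0.95,4,-0.1],-1],[[0.0005,0,-0.0028],[-0.95,4,-0.1],-1]]' >/dev/null; python3 s.py; python3 g.py .5642 -.2299 .0305 194 0
```

```text
13.3667 pos [ 0.5646 -0.2299  0.0334] xyaw -166.0 toolz [ 0.002  0.    -1.   ] F [ 2.8  0.7 -4.5] T [ 0.27 -0.83  0.06] gap 0.125 59.86619532108307 q [-0.39  0.47 -0.29  0.81  0.   -0.63]
shift [-0.0004  0.     -0.0029] turn [-0.03  0.09 -0.  ]
```

Slight contact with the keeper-end wall (+x force), so ease 1.2 mm away from it and lower to the floor.

```bash
python3 -m inch '[[[0.0012,0.0003,0],[0,0,0],-1],[[0.0012,0.0003,-0.0005],[0,0,0],-1],[[0.0012,0.0003,-0.001],[0,0,0],-1],[[0.0012,0.0003,-0.0015],[0,0,0],-1],[[0.0012,0.0003,-0.002],[0,0,0],-1],[[0.0012,0.0003,-0.002],[0,0,0],-1]]' >/dev/null; python3 s.py
```

```text
13.8667 pos [ 0.5648 -0.2297  0.031 ] xyaw -166.01 toolz [-0.001 -0.    -1.   ] F [-0.3  0.3 -4.4] T [-0.01 -0.03  0.  ] gap 0.127 60.00033438205719 q [-0.39  0.48 -0.29  0.8  -0.   -0.63]
```

```bash
python3 -m inch '[[[0,0,-0.0004],[0,0,0],-1],[[0,0,-0.0008],[0,0,0],-1],[[0,0,-0.0012],[0,0,0],-1],[[0,0,-0.0012],[0,0,0],-1]]' >/dev/null; python3 s.py
```

```text
14.2 pos [ 0.5648 -0.2297  0.0308] xyaw -166.01 toolz [-0.001 -0.    -1.   ] F [-3.7  1.2  7.2] T [0.25 0.79 0.04] gap 0.13 61.428351402282715 q [-0.39  0.48 -0.29  0.8  -0.   -0.63]
```

Seated: z 0.0308, as expected, with about 11 N of floor reaction. Release and retreat upward.

```bash
python3 -m inch '[[[0,0,0.0008],[0,0,0],-1],[[0,0,0.0008],[0,0,0],-0.7],[[0,0,0.001],[0,0,0],-0.4],[[0,0,0.001],[0,0,0],-0.1],[[0,0,0.001],[0,0,0],0],[[0,0,0.001],[0,0,0],0],[[0,0,0.001],[0,0,0],0],[[0,0,0.01],[0,0,0],0],[[0,0,0.03],[0,0,0],0],[[0,0,0.06],[0,0,0],0],[[0,0,0.1],[0,0,0],0],[[-0.03,0,0.14],[0,0,0],0],[[-0.07,0.03,0.18],[0,0,0],0],[[-0.1,0.06,0.2],[0,0,0],0],[[-0.1,0.1,0.2],[0,0,0],0],[[-0.1,0.14,0.2],[0,0,0],0],[[-0.1,0.18,0.2],[0,0,0],0],[[-0.1,0.22,0.2],[0,0,0],0],[[-0.1,0.26,0.2],[0,0,0],0],[[-0.1,0.26,0.2],[0,0,0],0]]' >/dev/null; python3 s.py
python3 - <<'E'
from h import *
im=[]
for c in("scene","top"):
    i=viewer.capture(c)[:,:,::-1];im.append(i)
    for n in("carrier_mid","loaded_mid"):
        for r in viewer.mark_of(n,c)[:4]: print(c,n,round(r["p"],2),np.round(ray(c,r["position"],.0345),4))
a,b=im[1],im[0]
cv2.imwrite("pics/end.png",np.hstack([cv2.resize(i[y:y+110,x:x+100],(400,440),interpolation=cv2.INTER_CUBIC) for i,x,y in((a,290,205),(b,185,150))]))
E
```

```text
15.8667 pos [0.4647 0.0344 0.2312] xyaw -165.8 toolz [ 0.001  0.002 -1.   ] F [ 0.1 -0.2 -1. ] T [-0.07  0.02  0.  ] gap 0.503 0.0 q [ 0.07  0.06 -0.36  1.15  0.   -0.18]
scene carrier_mid 0.91 [ 0.5818 -0.2244  0.0345]
scene carrier_mid 0.71 [0.6947 0.2426 0.0345]
scene loaded_mid 0.94 [ 0.5362 -0.1209  0.0345]
scene loaded_mid 0.92 [0.5391 0.0499 0.0345]
top carrier_mid 0.8 [ 0.564  -0.2235  0.0345]
top carrier_mid 0.77 [0.6807 0.2469 0.0345]
top loaded_mid 0.96 [0.5355 0.0551 0.0345]
top loaded_mid 0.76 [ 0.5426 -0.123   0.0345]
```

View pics/end.png

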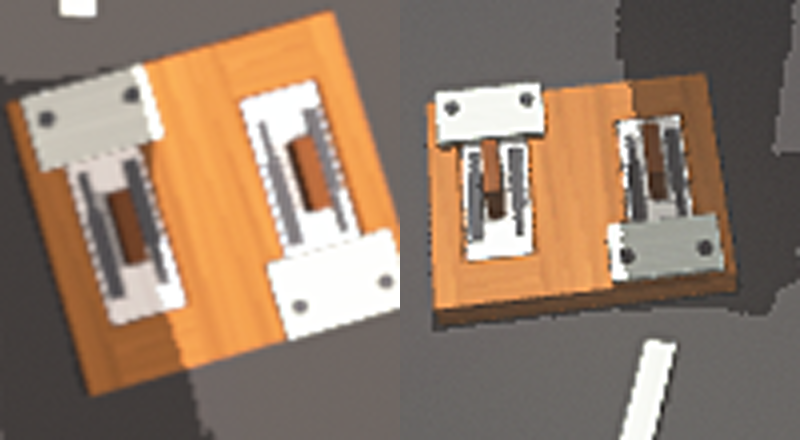

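Final view: the carrier lies flat in nest_2 with its near end under the keeper and its far edge at the far wall (scene crop (467–532, 258), wall predicted at about (460–535, 254)). The other carrier is unchanged and the gripper is clear.

```bash
python3 -c "
from station import bot
print(bot.finish_job())"
```

```text
the job is handed in; nothing more can be done
None
```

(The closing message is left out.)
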